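# Pop a marker out of its spring ejector and trap it

### The job

Press down the key of the marker ejector on the bench with one fingertip, far enough to drop its gate, and stop the marker that its spring pushes out of the channel against the other finger, standing in front of the mouth, while at least a few millimetres but less than about a third of the marker is out. Finish holding it like that: key still pressed down by the one finger, marker at rest against the other. Pinch and lift nothing, and leave the other things on the bench where they lie.

Things in the scene. Friction and masses are not known exactly. Their poses are not given: they have to be found in the camera images.
- ejector: Marker ejector fixed to the bench: straight grey channel, open above. Origin on the bench under the channel's middle line; y axis along the channel, the way the marker pops out; z up. Channel 34 mm wide outside, 19 inside, floor 30 and wall tops 41 mm above the bench. It runs from y -90 to +68 mm (mouth), back block to y -112. Ahead of the mouth, past the gate, is only the bench, 30 mm below the floor.
- ejector_mouth (a point): Middle of the channel's mouth, at x 0, y +68 mm in the ejector's frame, 37.5 mm above the bench (height of the marker's axis); same axes as the ejector. Before the key is pressed the marker's end stands about 2 mm ahead of this point, against the gate: a 5 mm thick steel bar across the mouth, its middle 4.5 mm ahead, its top level with the key's, which goes down with the key.
- key_top (a point): Middle of the key's top face (moves with it): black ribbed plate 40 mm (ejector x) by 44 mm (ejector y). Centre 55 mm to the -x side of the channel's middle line, 27 mm ahead of the mouth; the gap between the plate and the marker's path is 28 mm wide. Top 38 mm above the bench when up, 28 mm fully down; the grey housing under it is 18 mm high.
- ejector_key (a joint): How far the key is pressed, in m: 0 up, 0.010 fully down. It springs back up: about 2 N to start it, 5 N at the bottom, plus up to 2 N of rubbing on the marker. The gate lets the marker go at about 0.008; press it to 0.009 or to the bottom.
- marker_center (a point): Centre of the black marker pen in the channel, 133 mm long, 14 mm thick, 25 g; x axis along it, toward the end that comes out first. Once the gate is down a damped spring pusher behind it (2 to 3 N) pushes it out along the ejector's y at about 0.08 to 0.1 m/s, up to 110 mm, so it falls out unless a finger already stands in front.
- marker_front (a point): Middle of the flat end of that marker that comes out first; its position along the ejector's y, less that of the mouth, is the length that is out.
- spare_marker: Bystander: black and white capped marker 120x14x15 mm lying loose ahead of the mouth, about 210 mm from the ejector's origin. Origin at the middle of its underside.
- watch: Bystander: watch with strap, 147x38x11 mm, lying right of the ejector. Origin at its underside.
- tape_roll: Bystander: roll of brown packing tape lying flat, 103 mm wide, 48 mm high. Origin at the middle of its underside.
- tape_gun: Bystander: hand tape dispenser lying on its side, 284x119x68 mm. Origin at its underside.
- puck: Bystander: round white charging puck 28 mm wide, 8 mm high. Origin at its underside.

How it is judged:
On the way, in this order (a step that is already met when the one before it is completed fails the run):
1. a finger starts the key down (value of joint ejector_key above 0.002 m and contact force between the fingers and ejector_key above 0.3 N), for 0.02 s.
2. the marker has popped out 5 to 50 mm and a finger stops it (y of marker_front in the frame of ejector_mouth between 0.005 and 0.05 m and contact force between the fingers and marker above 0.3 N), for 0.3 s.
At the end, for the whole second after the job is handed in: The key is held at least 6 mm down by a finger (over 0.5 N), the marker's front end is 5 to 50 mm out of the mouth, pressed against a finger (over 0.3 N), in line with the channel within 0.2 rad and at rest (all of step 2 and value of joint ejector_key above 0.006 m and contact force between the fingers and ejector_key above 0.5 N and angle between the x axis of marker_center and the y axis of ejector, either way round below 0.2 rad and linear speed of marker below 0.02 m/s); the arm keeps its last pose, push and grip.
It fails at once if the marker shot out by more than 60 mm (y of marker_front in the frame of ejector_mouth above 0.06 m).
It fails at once if the marker was lifted out of the channel (height (world z) of marker_center above 0.055 m).
It fails at once if a bystander was moved by more than 15 mm (distance of any of spare_marker, watch, tape_roll, tape_gun, puck from where it was at the start of the episode above 0.015 m).
It also fails if it takes over 32 s, if anything falls off the work surface, if the arm or the gripper's body presses on something with over 40 N, if the wrist force passes 120 N, or if a joint passes its speed limit or range.

### The arm

A 6-joint arm with a two-finger parallel gripper is mounted at the origin on a cart in front of the work surface, level with it; the furniture and walls round the work are solid. World frame = base frame: x ahead of the robot, y to its left, z up, the work surface at z = 0. Lengths are in m, angles in rad, forces in N, time in s.
With the tool pointing down it reaches from about 0.275 to 0.875 m from the base axis. Payload 12.5 kg.
Tool frame: the origin (TCP) lies at the very end of the fingers, on their centre line; the grasp point (between the pads) lies 19 mm behind it; z points along the fingers, y is the line along which they close (so a half turn about z gives the same grasp; the last joint's range is limited). The gripper opens to 85 mm and grips with 20 to 120 N. Pads are 22 mm wide; open, the fingers measure 114 mm over their backs; the gripper's body (76 mm by 85 mm) begins 54 mm behind the grasp point. The pads swing forward as they close: fully open they stand 13 mm farther back than shut.
Start: joints at [-1.224, 0.351, 1.652, -0, 1.139, -0.085], TCP at [0.23, -0.499, 0.231] pointing down, gripper open.
Joint ranges: [-2.75, 2.75], [-0.79, 2.1], [0.01, 2.65], [-1.57, 4.71], [0.07, 3.14], [-2.87, 2.87]. Speed limits (rad/s): [2.22, 2.22, 2.79, 3.14, 3.14, 3.14].

### API

Orientations are given as a 3x3 rotation matrix whose columns are the frame's x, y, z axes.
In Python, from bench import manip gives the robot as it stands. Calls block until the motion is done:
- manip.move_ptp(position, orientation): joint-space move of the TCP to a pose.
- manip.move_l(position, attitude=None, max_speed=0.15): straight line of the TCP; attitude=None keeps the orientation; max_speed is the mean speed in m/s.
- manip.move_j(angles): joint-space move.
- manip.set_gripper(opening, effort=None): opening from 0.0 (shut) to 1.0 (fully open); effort is the grip in N (None keeps the last); returns when the fingers have stopped.
- manip.dwell(seconds).
- manip.inverse_kinematics(position, orientation): joint angles nearest the present ones, or None.
- manip.grab_frame(name): name is "side" or "top" or "wrist"; returns (picture, depth): 480x640x3 uint8, red, green, blue; 480x640 float32, m along the optical axis (not along the pixel's ray), 0 where there is no reading.
- manip.get_calibration(name): a dict with "camera_matrix" (3x3 intrinsics, pixels), "k1" (the pictures are not rectified: a ray, as slopes to the right and down, at radius r is drawn at 1 + k1 r^2 times it, then the intrinsics apply), "R" (3x3) and "t" (3): a world point X has camera coordinates R X + t. Camera axes: x right, y down, z forward; pixel columns grow to the right and rows downward; lengths in m; the calibration is good to about 2 mm. A picture is of the moment at which its call begins: read the wrist's pose just before it. get_calibration takes no time and is no camera call; for the wrist camera it gives the pose at the moment of the call.
A pose or a line that the arm cannot do raises manip.Unreachable and nothing moves.
- manip.sign_off(): hands the job in; it is judged then, once.
Trained networks look in the newest picture that a camera, given by its name, has taken for a name from the list of things; names that differ only in an ending like _2 or _b are one class to them, and where a whole thing is asked for, a point or a joint stands for the part that bears it (a point fixed in the world has none). Each returns a list of dicts, best first, with "confidence" (0 to 1); they miss things now and then, are a little off and sometimes report something else, mostly with a low value. They report only what shows in the picture. A call takes as long as a camera call.
- manip.look_for(camera, name): "at" ([x, y, z] in m, in world coordinates, good to about 4 mm: the middle of the surface that is visible of it).
Readings, each from a call of its own:
- manip.current_time(): time.
- manip.current_qpos(): joint angles.
- manip.current_joint_vel(): joint speeds.
- manip.current_joint_torque(): joint torques, N m.
- manip.current_ee_pos(): TCP position.
- manip.current_tcp_rot(): TCP orientation.
- manip.current_force(): force on the tool from outside, world axes, zero at the start.
- manip.current_ft_torque(): the same for the moment, N m.
- manip.current_grip_width(): opening from 0.0 (shut) to 1.0 (fully open).
- manip.current_grip_force(): force on a finger pad.
Only numpy, scipy, OpenCV 4.12 (cv2) and the standard library are available. Lean on these libraries where they do the work, as an engineer would, in place of code of your own. Each camera call takes 0.05 s, during which the arm holds its last target. There are 200 camera calls.

## Working session

There is one attempt and no reset: what is moved stays moved. The work goes in short steps, each a Python script; the robot and the scene stay as the last script left them, time stands still between calls to the robot, and variables do not carry over. Pictures are saved under pics/ and viewed, at most 10 in all, crops included, and the job is handed in when it is done.

```bash
mkdir -p pics; ls; python3 - <<'E'
from bench import manip
import cv2,numpy as np
ims=[]
for c in ("top","side"):
    p,d=manip.grab_frame(c); cv2.imwrite(f"pics/{c}0.png",p[:,:,::-1]); np.savez(f"{c}0.npz",p=p,d=d,**manip.get_calibration(c))
    for n in ("ejector","key_top","ejector_key","marker_center","spare_marker","watch","tape_roll","tape_gun","puck"):
        r=manip.look_for(c,n); print(c,n,[(np.round(x["at"],3).tolist(),round(x["confidence"],2)) for x in r[:2]])
print(manip.current_time(),manip.current_tcp_rot().round(3) if hasattr(manip.current_tcp_rot(),'round') else manip.current_tcp_rot())
E
```

```text
pics
top ejector [([0.633, -0.018, 0.016], 0.59)]
top key_top [([0.612, 0.064, 0.039], 0.61)]
top ejector_key [([0.612, 0.062, 0.037], 0.84)]
top marker_center [([0.655, -0.022, 0.048], 0.56)]
top spare_marker [([0.633, 0.171, 0.013], 0.83)]
top watch [([0.621, -0.189, 0.005], 0.55)]
top tape_roll [([0.633, 0.172, 0.015], 0.72), ([0.355, -0.306, 0.047], 0.64)]
top tape_gun [([0.657, -0.463, 0.052], 0.86)]
top puck [([0.537, -0.28, 0.007], 0.56)]
side ejector [([0.636, 0.012, 0.016], 0.63)]
side key_top [([0.617, 0.066, 0.037], 0.85)]
side ejector_key [([0.613, 0.074, 0.037], 0.62)]
side marker_center [([0.657, -0.021, 0.044], 0.78), ([0.616, 0.071, 0.034], 0.64)]
side spare_marker [([0.634, 0.177, 0.013], 0.77)]
side watch [([0.623, -0.186, 0.005], 0.84), ([0.613, 0.071, 0.034], 0.75)]
side tape_roll [([0.352, -0.287, 0.031], 0.64)]
side tape_gun [([0.652, -0.434, 0.04], 0.74)]
side puck [([0.542, -0.274, 0.007], 0.49), ([0.656, -0.021, 0.044], 0.38)]
1.0 [[ 0.908  0.418 -0.   ]
 [ 0.418 -0.908 -0.   ]
 [-0.     0.    -1.   ]]
```

View pics/top0.png

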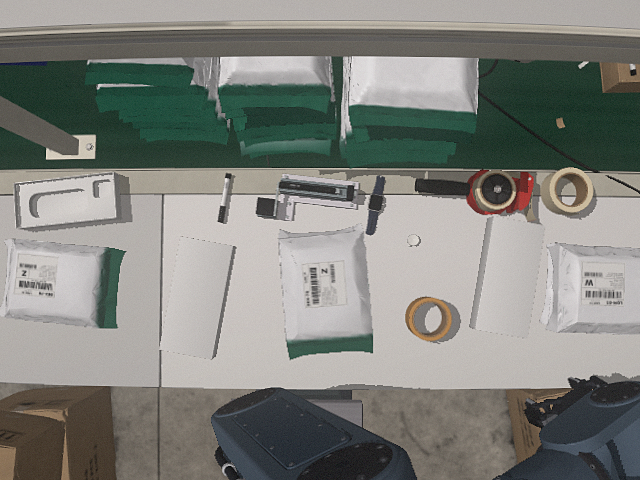

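```bash
cat > h.py <<'E'
from bench import manip
import cv2,numpy as np
def rot(th): # tool y along ejector x (cos,sin), z down
    y=np.array([np.cos(th),np.sin(th),0]); z=np.array([0,0,-1.]); return np.c_[np.cross(y,z),y,z]
def cloud(d,c):
    K=c["camera_matrix"]; v,u=np.nonzero(d>0)
    n=cv2.undistortPoints(np.c_[u,v].astype(float)[:,None],K,np.array([c["k1"],0,0,0.]))[:,0]
    z=d[v,u]; return (np.c_[n*z[:,None],z]-c["t"])@c["R"],u,v
E
python3 - <<'E'
from h import *
R=rot(-0.1); p=[0.60,0.03,0.25]
for s in (1,-1):
    Q=R@np.diag([s,s,1]); q=manip.inverse_kinematics(p,Q); print(s,None if q is None else np.round(q,2))
best=min([R@np.diag([s,s,1]) for s in (1,-1)],key=lambda Q:abs(np.array(manip.inverse_kinematics(p,Q))-manip.current_qpos()).max())
manip.move_ptp(p,best); print(best.round(2),manip.current_time())
c=manip.get_calibration("wrist"); im,d=manip.grab_frame("wrist"); cv2.imwrite("pics/w1.png",im[:,:,::-1]); np.savez("w1.npz",p=im,d=d,**c)
for n in ("ejector","key_top","marker_center"):
    r=manip.look_for("wrist",n); print(n,[(np.round(x["at"],3).tolist(),round(x["confidence"],2)) for x in r[:2]])
X,u,v=cloud(d,c)
# top view map
m=(abs(X[:,0]-.63)<.15)&(abs(X[:,1]-.03)<.2)
H=np.zeros((400,300),np.uint8)
for x,y,z in X[m]: H[int((.23-y)*1000),int((x-.48)*1000)]=np.clip(z*4000+40,1,255)
cv2.imwrite("pics/map1.png",np.hstack([np.rot90(H)[::1]]))
for lo,hi,nm in((.034,.043,"key/walls"),(.043,.048,"marker")):
    k=m&(X[:,2]>lo)&(X[:,2]<hi); print(nm,k.sum(),X[k].min(0).round(3) if k.any() else'',X[k].max(0).round(3) if k.any() else '')
print(manip.current_time())
E
```

```text
1 [-0.03  0.43  1.49 -0.    1.22  0.07]
-1 NoneTraceback (most recent call last):
  File "<stdin>", line 5, in <module>
  File "<stdin>", line 5, in <lambda>
TypeError: unsupported operand type(s) for -: 'NoneType' and 'float'
```

```bash
python3 - <<'E'
from h import *
R=rot(-0.1); p=[0.60,0.03,0.25]
manip.move_ptp(p,R); print(manip.current_time())
c=manip.get_calibration("wrist"); im,d=manip.grab_frame("wrist"); cv2.imwrite("pics/w1.png",im[:,:,::-1]); np.savez("w1.npz",p=im,d=d,**c)
for n in ("ejector","key_top","marker_center"):
    r=manip.look_for("wrist",n); print(n,[(np.round(x["at"],3).tolist(),round(x["confidence"],2)) for x in r[:2]])
X,u,v=cloud(d,c)
m=(abs(X[:,0]-.63)<.149)&(abs(X[:,1]-.03)<.199)
H=np.zeros((400,300),np.uint8)
for x,y,z in X[m]: H[int((.23-y)*1000),int((x-.48)*1000)]=np.clip(z*4000+40,1,255)
cv2.imwrite("pics/map1.png",np.rot90(H))
for lo,hi,nm in((.034,.043,"key/walls"),(.043,.048,"marker")):
    k=m&(X[:,2]>lo)&(X[:,2]<hi); print(nm,k.sum(),X[k].min(0).round(3) if k.any() else'',X[k].max(0).round(3) if k.any() else '')
E
```

```text
3.3
ejector [([0.637, -0.001, 0.025], 0.61)]
key_top [([0.617, 0.067, 0.037], 0.69)]
marker_center [([0.655, -0.019, 0.045], 0.73)]
key/walls 11194 [ 0.481 -0.15   0.034] [0.751 0.212 0.043]
marker 7422 [ 0.481 -0.137  0.043] [0.753 0.215 0.048]
```

View pics/w1.png

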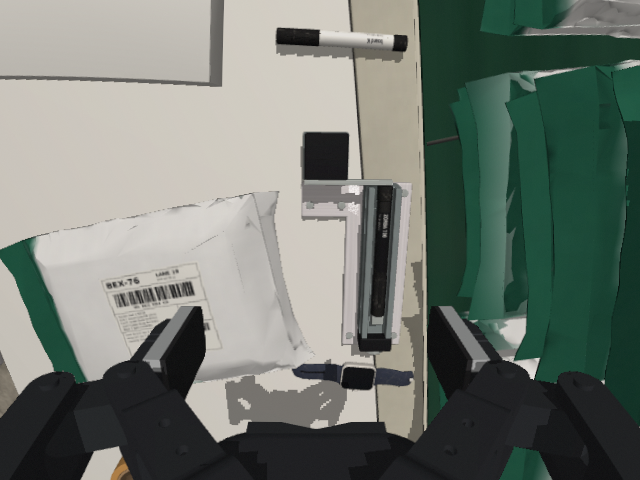

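View pics/map1.png

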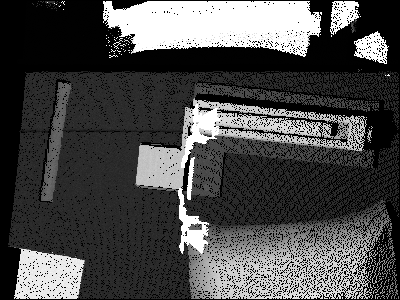

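```bash
python3 - <<'E'
from h import *
f=np.load("w1.npz"); X,u,v=cloud(f["d"],f)
th=-0.1
def rect(k):
    (c,s,a)=cv2.minAreaRect((X[k][:,:2]*1000).astype(np.float32)); return np.round(c,1),np.round(s,1),round(a,1)
k=(X[:,2]>.030)&(X[:,2]<.043)&(abs(X[:,0]-.615)<.03)&(X[:,1]>.045)&(X[:,1]<.1)
print("key",rect(k),np.median(X[k][:,2]),X[k].mean(0).round(4),k.sum())
k=(X[:,2]>.0395)&(X[:,2]<.048)&(X[:,0]>.63)&(X[:,0]<.69)&(X[:,1]>-.09)&(X[:,1]<.02)
vx,vy,x0,y0=cv2.fitLine(X[k][:,:2].astype(np.float32),cv2.DIST_HUBER,0,1e-5,1e-5).ravel()
print("line",vx,vy,x0,y0,"rect",rect(k))
k=(X[:,2]>.0425)&(X[:,2]<.048)&(X[:,0]>.63)&(X[:,0]<.69)&(X[:,1]>-.09)&(X[:,1]<.02)
print("marker",rect(k),cv2.fitLine(X[k][:,:2].astype(np.float32),cv2.DIST_HUBER,0,1e-5,1e-5).ravel())
for a in np.arange(.66,.84,.02):
    k=(X[:,0]>a)&(X[:,0]<a+.02)&(X[:,1]>.0)&(X[:,1]<.13); print(round(a,2),np.percentile(X[k][:,2],[2,50,98]).round(3) if k.any() else None)
E
```

```text
key (array([619.9,  68.3]), array([46. , 53.7]), 84.4) 0.03855228321409495 [0.6134 0.069  0.0385] 2336
line 0.11820447 0.9929893 0.6566256 -0.03301214 rect (array([656.8, -35.2]), array([113.1,  31.5]), 83.9)
marker (array([656.5, -35.1]), array([110.6,  29.8]), 83.8) [ 0.10717624  0.99424005  0.65677947 -0.03348373]
0.66 [0.    0.32  0.341]
0.68 [-0.001  0.001  0.01 ]
0.7 [-0.034 -0.011  0.002]
0.72 [-0.014  0.047  0.173]
0.74 [-0.013  0.142  0.227]
0.76 [0.095 0.178 0.224]
0.78 [0.09  0.184 0.187]
0.8 [0.09  0.091 0.093]
0.82 None
```

```bash
python3 - <<'E'
from h import *
for n in("top","side"):
    f=np.load(n+"0.npz"); X,u,v=cloud(f["d"],f)
    for a in np.arange(.68,.82,.02):
        k=(X[:,0]>a)&(X[:,0]<a+.02)&(X[:,1]>.0)&(X[:,1]<.13); print(n,round(a,2),np.percentile(X[k][:,2],[2,50,98]).round(3) if k.any() else None)
th=-.106; R=rot(th); ex=np.array([np.cos(th),np.sin(th)]); ey=np.array([-ex[1],ex[0]])
t=np.array([.6134,.069])+.0275*ex+.006*ey; print(t)
manip.set_gripper(0.48)
manip.move_ptp([*t,.12],R)
manip.move_l([*t,.065],R)
print(manip.current_time(),manip.current_ee_pos(),manip.current_grip_width(),manip.current_force())
c=manip.get_calibration("wrist"); im,d=manip.grab_frame("wrist"); cv2.imwrite("pics/w2.png",im[:,:,::-1]); np.savez("w2.npz",p=im,d=d,**c)
p,d=manip.grab_frame("side"); cv2.imwrite("pics/s2.png",p[:,:,::-1])
E
```

```text
top 0.68 [-0.004  0.001  0.01 ]
top 0.7 [-0.038 -0.012  0.003]
top 0.72 [-0.018  0.043  0.171]
top 0.74 [-0.013  0.554  0.613]
top 0.76 [0.177 0.318 0.612]
top 0.78 [0.322 0.591 0.594]
top 0.8 [0.321 0.347 0.592]
side 0.68 [-0.005 -0.     0.012]
side 0.7 [-0.038 -0.006  0.003]
side 0.72 [-0.019 -0.012  0.17 ]
side 0.74 [-0.015  0.224  0.612]
side 0.76 [-0.012  0.222  0.612]
side 0.78 [-0.002  0.278  0.593]
side 0.8 [0.025 0.342 0.593]
[0.64138046 0.07205678]
5.15 [0.64211177 0.07182004 0.0665537 ] 0.4765346963374298 [ 0.35077597 -0.52839258  0.35665531]
```

View pics/w2.png

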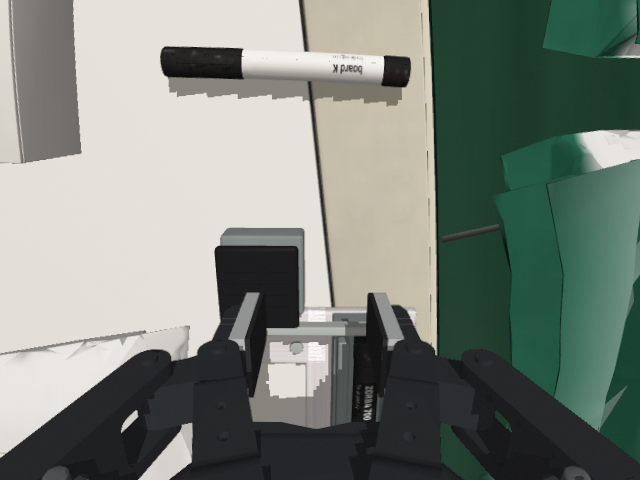

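View pics/s2.png

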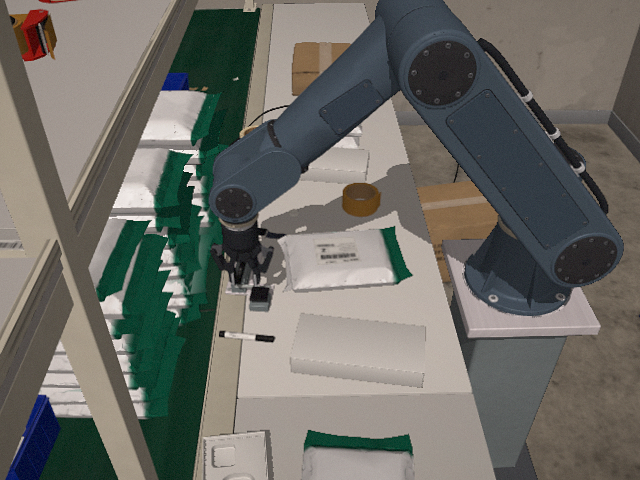

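```bash
python3 - <<'E'
from h import *
f=np.load("w2.npz"); X,u,v=cloud(f["d"],f)
P=np.array(manip.current_ee_pos()); th=-.106; ex=np.array([np.cos(th),np.sin(th)]); ey=np.array([-ex[1],ex[0]]); print(P)
E=np.c_[(X[:,:2]-P[:2])@ex,(X[:,:2]-P[:2])@ey,X[:,2]]*1000
k=(E[:,2]>35)&(E[:,2]<42)&(abs(E[:,0]+27)<30)&(E[:,1]>-5)&(E[:,1]<40)
print("key rel TCP",np.percentile(E[k],[1,50,99],axis=0).round(1))
k=(E[:,2]>60)&(E[:,2]<100)&(abs(E[:,0])<60)&(v<345)
for s in(-1,1):
    q=E[k&(E[:,0]*s>0)]; print("finger",s,len(q),np.percentile(q,[1,50,99],axis=0).round(1))
k=(E[:,2]>41.5)&(E[:,2]<47)&(E[:,0]>10)&(E[:,0]<45)&(E[:,1]<-38)&(E[:,1]>-80)
print("marker",np.percentile(E[k],[1,50,99],axis=0).round(1),k.sum())
E
```

```text
[0.64235961 0.07193517 0.06687373]
key rel TCP [[-47.8  -4.7  35.7]
 [-28.3   7.   38.6]
 [ -9.2  17.5  40.4]]
finger -1 1671 [[-34.2  -8.2  70. ]
 [-23.9   7.1  87.1]
 [-20.4  11.3  99.7]]
finger 1 1660 [[20.1 -8.5 69.8]
 [23.6  7.1 87. ]
 [33.7 11.3 99.7]]
marker [[ 11.3 -79.1  41.5]
 [ 24.  -58.8  43.7]
 [ 31.1 -38.3  45.6]] 1499
```

```bash
python3 - <<'E'
from h import *
R=rot(-.106); t=[.6416,.0720]
for z in (.045,.038,.034,.031,.028,.026,.0245,.023,.0215,.020):
    manip.move_l([*t,z],R,0.03); manip.dwell(.2)
    F=np.array(manip.current_force()); print(z,np.round(manip.current_ee_pos(),4),F.round(1),round(manip.current_time(),2))
    if F[2]>10: break
manip.dwell(.6); print(np.round(manip.current_ee_pos(),4),np.round(manip.current_force(),1))
c=manip.get_calibration("wrist"); im,d=manip.grab_frame("wrist"); cv2.imwrite("pics/w3.png",im[:,:,::-1]); np.savez("w3.npz",p=im,d=d,**c)
for n in("side","top"): print(n,[(np.round(x["at"],3),x["confidence"]) for x in (manip.grab_frame(n),manip.look_for(n,"marker_center"))[1][:2]])
print(manip.current_time())
E
```

```text
0.045 [0.6417 0.072  0.0452] [ 0.4 -0.5  0.2] 6.27
0.038 [0.6417 0.072  0.0381] [ 0.5  1.2 -0. ] 6.85
0.034 [0.6418 0.072  0.0342] [1.5 0.4 2.3] 7.33
0.031 [0.6417 0.072  0.031 ] [3.3 0.8 3.1] 7.78
0.028 [0.6416 0.0721 0.0281] [1.6 0.7 3.2] 8.23
0.026 [0.6417 0.0721 0.0262] [1.1 0.5 5.7] 8.68
0.0245 [0.6418 0.0721 0.0258] [-2.8  1.1 17.2] 9.13
[0.6418 0.0721 0.0258] [-3.3  0.  15.8]
side [(array([0.619, 0.048, 0.017]), 0.55), (array([0.657, 0.032, 0.045]), 0.43)]
top [(array([ 0.656, -0.024,  0.047]), 0.78), (array([ 0.656, -0.461,  0.054]), 0.57)]
9.9833
```

View pics/w3.png

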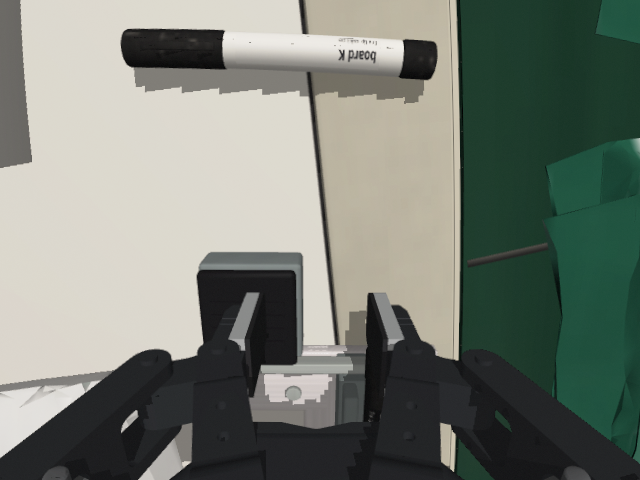

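```bash
python3 - <<'E'
from h import *
out=[]
for n in("top","side"):
    im,d=manip.grab_frame(n); c=manip.get_calibration(n)
    q=c["R"]@np.array([.655,.03,.04])+c["t"]; u,v=(c["camera_matrix"]@(q/q[2]))[:2].astype(int)
    out.append(cv2.resize(im[v-50:v+50,u-65:u+65],(520,400),interpolation=cv2.INTER_CUBIC)[:,60:460])
    X,U,V=cloud(d,c); P=np.array([.6418,.0721]); th=-.106; ex=np.array([np.cos(th),np.sin(th)]); ey=np.array([-ex[1],ex[0]])
    E=np.c_[(X[:,:2]-P)@ex,(X[:,:2]-P)@ey,X[:,2]]*1000
    k=(abs(E[:,0]-26.5)<8)&(E[:,1]>-160)&(E[:,1]<0)&(E[:,2]<60)&(E[:,2]>20)
    print(n); 
    for b in range(-150,0,10):
        j=k&(abs(E[:,1]-b)<5); print(b,j.sum(),np.percentile(E[j][:,2],[20,80]).round() if j.any() else '',end='; ')
cv2.imwrite("pics/c4.png",np.hstack(out)[:,:,::-1])
E
```

```text
top
-150 30 [30. 41.]; -140 30 [38. 44.]; -130 27 [40. 45.]; -120 25 [39. 44.]; -110 27 [39. 45.]; -100 26 [39. 44.]; -90 31 [36. 44.]; -80 29 [39. 45.]; -70 29 [32. 44.]; -60 29 [39. 43.]; -50 12 [35. 44.]; -40 0 ; -30 0 ; -20 0 ; -10 0 ; side
-150 0 ; -140 0 ; -130 0 ; -120 0 ; -110 0 ; -100 0 ; -90 0 ; -80 0 ; -70 0 ; -60 2 [27. 29.]; -50 13 [32. 40.]; -40 19 [36. 43.]; -30 15 [26. 40.]; -20 8 [32. 42.]; -10 11 [34. 44.];
```

View pics/c4.png

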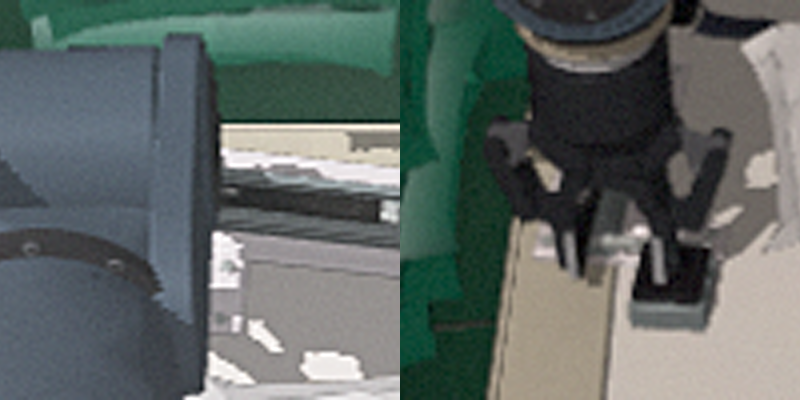

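```bash
python3 - <<'E'
from h import *
P=np.array([.6418,.0721]); th=-.106; ex=np.array([np.cos(th),np.sin(th)]); ey=np.array([-ex[1],ex[0]])
f=np.load("top0.npz"); im,d=manip.grab_frame("top"); K=dict(camera_matrix=f["camera_matrix"],k1=f["k1"],R=f["R"],t=f["t"])
for nm,I,D in(("before",f["p"],f["d"]),("now",im,d)):
    print(nm)
    for y in range(-190,-59,5):
        w=np.r_[P+(.0265*ex+y/1000*ey),.043]; q=K["R"]@w+K["t"]; s=q[:2]/q[2]; s=s*(1+K["k1"]*(s@s)); a=K["camera_matrix"]@np.r_[s,1]
        u,v=int(round(a[0])),int(round(a[1])); print(y,I[v-1:v+2,u].mean(1).astype(int).tolist(),end=' ')
    print()
print(np.round(manip.current_force(),1),manip.current_time())
E
```

```text
before
-190 [62, 47, 50] -185 [132, 133, 128] -180 [134, 110, 110] -175 [117, 74, 71] -170 [165, 161, 170] -165 [152, 137, 133] -160 [44, 46, 47] -155 [46, 54, 47] -150 [46, 55, 51] -145 [52, 51, 57] -140 [51, 53, 53] -135 [49, 52, 56] -130 [52, 51, 57] -125 [50, 46, 54] -120 [48, 52, 59] -115 [47, 53, 53] -110 [45, 43, 53] -105 [47, 47, 43] -100 [41, 46, 54] -95 [40, 48, 48] -90 [46, 48, 49] -85 [49, 47, 52] -80 [57, 47, 48] -75 [36, 120, 104] -70 [52, 100, 61] -65 [93, 133, 63] -60 [113, 108, 62] 
now
-190 [81, 63, 50] -185 [166, 162, 162] -180 [157, 154, 153] -175 [162, 154, 157] -170 [156, 157, 157] -165 [166, 160, 157] -160 [168, 93, 95] -155 [162, 85, 90] -150 [200, 196, 197] -145 [124, 113, 199] -140 [48, 57, 63] -135 [54, 55, 57] -130 [58, 67, 64] -125 [64, 51, 64] -120 [50, 60, 54] -115 [50, 60, 59] -110 [60, 55, 56] -105 [56, 55, 66] -100 [42, 51, 55] -95 [47, 56, 53] -90 [42, 49, 51] -85 [48, 57, 45] -80 [46, 44, 45] -75 [43, 40, 48] -70 [41, 42, 47] -65 [42, 47, 45] -60 [69, 76, 46] 
[-2.3  0.  17.1] 10.1333
```

```bash
python3 -c "
from bench import manip
print(manip.sign_off())"
```

```text
the job is handed in; nothing more can be done
None
```

I handed the job in at about 10 s on the robot's clock. One fingertip holds the key at its bottom stop with about 16 N, and the marker is stopped about 21 mm out, where the other finger stands. I inferred that from how far its tail moved in the top camera, because the fingers hide its front; the verdict itself was not reported back.

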